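# Find the full sugar tin

## Robot

A 6-joint arm with a two-finger parallel gripper is mounted at the origin on the work surface. World frame = base frame: x ahead of the robot, y to its left, z up, the work surface at z = 0. Lengths are in m, angles in rad, forces in N, time in s.
With the tool pointing down it reaches from about 0.35 to 0.775 m from the base axis. Payload 7.3 kg.
Tool frame: the origin (TCP) lies between the finger pads; the fingertips stand 25 mm ahead of it and the grasp point (between the pads) lies 6 mm ahead of it; y points along the fingers, z is the direction in which the jaws open and shut, and the axes are right-handed (so a half turn about y gives the same grasp; the last joint's range is limited). The gripper opens to 92 mm and grips with 3 to 60 N. Pads are 19 mm wide; open, the fingers measure 130 mm over their backs; the gripper's body (75 mm by 190 mm) begins 47 mm behind the grasp point.
Start: joints at [1.059, 0.342, 1.524, -0, 1.275, -0.146], TCP at [0.188, 0.49, 0.252] pointing down, gripper open.
Joint ranges: [-2.53, 2.53], [-0.77, 2.02], [0.04, 2.7], [-1, 4.14], [0.28, 2.66], [-3.11, 3.11]. Speed limits (rad/s): [2.57, 2.57, 3.14, 3.14, 3.14, 3.14].

## Interface

Orientations are given as [roll, pitch, yaw] about the fixed x, y, z axes, in that order (R = Rz(yaw) Ry(pitch) Rx(roll)).
In Python, from cell import sensors, read_camera, hand_in gives the robot as it stands. The module is installed in compiled form; this text tells all that it offers.
- The arm moves only by the tool send_rows, never from a script. Its argument "motion" is a list that holds one entry, the list of rows, each a list of 4 numbers: the shift along the tool's x, y, z in m, then the turn about the tool's y in degrees. In form: [[[tx, ty, tz, twist], ...]]. A call has 1 to 8 rows; each row is the pose to reach, as a shift and turn from the pose measured when the call began, along the tool's axes at that moment; what a row does not reach only later rows make up. A row lasts 1/10 s, in which the tool goes at most 50 mm and 8.59 degrees, less where a joint would pass 70% of its speed; a pose out of reach is approached as far as the arm can. A call with a gripper value outside its range is refused whole. "gripper" is the opening, from 0 (shut) to 1 (fully open), set as the call begins (left out, the last holds). The fingers move at their own pace and stop on an object; "grip_force" is the grip in N (left out, the last holds). Time passes only in rows, so rows that repeat a pose let the fingers close. It gives the time, the measured TCP pose, the force and the opening at its end, in the units of the state.
- sensors.observe(): the state, without advancing time (a new reading comes with each control period).
- read_camera(name): name is "scene" or "top" or "wrist"; returns a dict with "frame" (480x640x3 uint8, red, green, blue), "fx", "fy", "cx", "cy" (pixels), "extrinsics" (4x4, takes a point from world to camera coordinates). Camera axes: x right, y up, looking along -z (the intrinsics and any distortion apply to the point x, -y, -z); pixel columns grow to the right and rows downward; lengths in m; the calibration is good to about 2 mm. A picture is of the moment at which its call begins. There is no depth.
- hand_in(): hands the job in, once; it reports no verdict.
The state is a dict: "time": time; "qpos": joint angles; "qvel": joint speeds; "joint_efforts": joint torques, N m; "tool_pos": TCP position; "tool_rot": TCP orientation; "contact_force": force on the tool from outside, world axes, zero at the start; "torque": the same for the moment, N m; "opening": finger opening in m.
Only numpy, scipy, OpenCV 4.12 (cv2) and the standard library are available. Lean on these libraries where they do the work, as an engineer would, in place of code of your own. Each camera call takes 0.05 s, during which the arm holds its last target.

## Task

Three identical sugar tins stand on the freely spinning turntable; one is full and the other two are nearly empty, and only their weight tells. Lift the tins off one by one to feel which is heaviest, stand the two lighter ones upright on the chopping board without dropping or tipping any tin, and leave the apple and the pear where they are. Finish while holding the heaviest tin upright and still in the gripper, up in the air with its underside at least 15 cm above the worktop.

Things in the scene. Friction and masses are not known exactly. Their poses are not given: they have to be found in the camera images.
- tin_a: One of three identical closed steel tins with pale wooden lids: upright cylinder, 62 mm diameter, 105 mm tall with lid, grip it anywhere across the diameter. Origin: centre of the underside; z up. Starts standing on the turntable, about 80 mm from its centre. Weighs 0.1 to 0.5 kg; one of the three is at least 0.15 kg heavier than each of the others, which weigh under 0.25 kg.
- tin_b: One of three identical closed steel tins with pale wooden lids: upright cylinder, 62 mm diameter, 105 mm tall with lid, grip it anywhere across the diameter. Origin: centre of the underside; z up. Starts standing on the turntable, about 80 mm from its centre. Weighs 0.1 to 0.5 kg; one of the three is at least 0.15 kg heavier than each of the others, which weigh under 0.25 kg.
- tin_c: One of three identical closed steel tins with pale wooden lids: upright cylinder, 62 mm diameter, 105 mm tall with lid, grip it anywhere across the diameter. Origin: centre of the underside; z up. Starts standing on the turntable, about 80 mm from its centre. Weighs 0.1 to 0.5 kg; one of the three is at least 0.15 kg heavier than each of the others, which weigh under 0.25 kg.
- lazy_susan: Turntable (lazy Susan) fixed to the worktop by its foot: a round wooden disc, 280 mm diameter, flat top 36 mm above the worktop, that spins freely about its vertical centre axis at the lightest push. Origin: on the axis, at worktop height.
- board: Plain wooden chopping board that does not move, 220 mm (its x) by 300 mm (its y), 18 mm thick. Origin: centre of its underside, on the worktop; its flat top is at z = 18 mm. Empty at the start. It lies on one side of the robot's middle line and the turntable on the other; either may be left or right.
- apple: Bystander: an apple, 74 mm diameter, 66 mm tall plus stem, standing loose. Origin: centre of its underside.
- pear: Bystander: a pear, 72 mm diameter, 99 mm tall plus stem, standing loose. Origin: centre of its underside.
Not all that is in view belongs to the job. What is shaped like the tin_a but blue is not meant.

How it is judged:
At the end, for the whole second after the job is handed in: Heaviest tin in the fingers, within 0.35 rad of upright, under 0.05 m/s, underside over 145 mm above the worktop, touching nothing else; both lighter tins upright (0.1 rad), still and let go, centres over the board, which feels 0.6 to 2.7 N from each (a nearly empty tin) ((((height (world z) of tin_a above 0.145 m and angle between tin_a's own z axis and vertical below 0.35 rad and linear speed of tin_a below 0.05 m/s and contact force between the fingers and tin_a above 1 N and contact force between tin_a and board below 0.1 N and contact force between tin_a and lazy_susan below 0.1 N and contact force between tin_a and tin_b below 0.1 N and contact force between tin_a and tin_c below 0.1 N) and (x of tin_b in the frame of board between -0.11 and 0.11 m and y of tin_b in the frame of board between -0.15 and 0.15 m and z of tin_b in the frame of board between 0.012 and 0.024 m and angle between tin_b's own z axis and vertical below 0.1 rad and linear speed of tin_b below 0.03 m/s and contact force between the fingers and tin_b below 0.2 N and contact force between board and tin_b between 0.6 and 2.7 N) and (x of tin_c in the frame of board between -0.11 and 0.11 m and y of tin_c in the frame of board between -0.15 and 0.15 m and z of tin_c in the frame of board between 0.012 and 0.024 m and angle between tin_c's own z axis and vertical below 0.1 rad and linear speed of tin_c below 0.03 m/s and contact force between the fingers and tin_c below 0.2 N and contact force between board and tin_c between 0.6 and 2.7 N)) or ((height (world z) of tin_b above 0.145 m and angle between tin_b's own z axis and vertical below 0.35 rad and linear speed of tin_b below 0.05 m/s and contact force between the fingers and tin_b above 1 N and contact force between tin_b and board below 0.1 N and contact force between tin_b and lazy_susan below 0.1 N and contact force between tin_b and tin_a below 0.1 N and contact force between tin_b and tin_c below 0.1 N) and (x of tin_a in the frame of board between -0.11 and 0.11 m and y of tin_a in the frame of board between -0.15 and 0.15 m and z of tin_a in the frame of board between 0.012 and 0.024 m and angle between tin_a's own z axis and vertical below 0.1 rad and linear speed of tin_a below 0.03 m/s and contact force between the fingers and tin_a below 0.2 N and contact force between board and tin_a between 0.6 and 2.7 N) and (x of tin_c in the frame of board between -0.11 and 0.11 m and y of tin_c in the frame of board between -0.15 and 0.15 m and z of tin_c in the frame of board between 0.012 and 0.024 m and angle between tin_c's own z axis and vertical below 0.1 rad and linear speed of tin_c below 0.03 m/s and contact force between the fingers and tin_c below 0.2 N and contact force between board and tin_c between 0.6 and 2.7 N)) or ((height (world z) of tin_c above 0.145 m and angle between tin_c's own z axis and vertical below 0.35 rad and linear speed of tin_c below 0.05 m/s and contact force between the fingers and tin_c above 1 N and contact force between tin_c and board below 0.1 N and contact force between tin_c and lazy_susan below 0.1 N and contact force between tin_c and tin_a below 0.1 N and contact force between tin_c and tin_b below 0.1 N) and (x of tin_a in the frame of board between -0.11 and 0.11 m and y of tin_a in the frame of board between -0.15 and 0.15 m and z of tin_a in the frame of board between 0.012 and 0.024 m and angle between tin_a's own z axis and vertical below 0.1 rad and linear speed of tin_a below 0.03 m/s and contact force between the fingers and tin_a below 0.2 N and contact force between board and tin_a between 0.6 and 2.7 N) and (x of tin_b in the frame of board between -0.11 and 0.11 m and y of tin_b in the frame of board between -0.15 and 0.15 m and z of tin_b in the frame of board between 0.012 and 0.024 m and angle between tin_b's own z axis and vertical below 0.1 rad and linear speed of tin_b below 0.03 m/s and contact force between the fingers and tin_b below 0.2 N and contact force between board and tin_b between 0.6 and 2.7 N)))); the arm keeps its last pose, push and grip.
It fails at once if a bystander (apple or pear) was moved more than 25 mm (distance of any of apple, pear from where it was at the start of the episode above 0.025 m).
It fails at once if a tin was tipped beyond 0.7 rad (angle between any of tin_a, tin_b, tin_c's own z axis and vertical above 0.7 rad).
It fails at once if a tin was dropped (out of the fingers and moving faster than 0.6 m/s) ((contact force between the fingers and tin_a below 0.05 N and linear speed of tin_a above 0.6 m/s) or (contact force between the fingers and tin_b below 0.05 N and linear speed of tin_b above 0.6 m/s) or (contact force between the fingers and tin_c below 0.05 N and linear speed of tin_c above 0.6 m/s)).
It also fails if it takes over 72 s, if anything falls off the work surface, if the arm or the gripper's body presses on something with over 40 N, if the wrist force passes 120 N, or if a joint passes its speed limit or range.

## Working session

There is one attempt and no reset: what is moved stays moved. The work goes in short steps, Python scripts to look and compute and a tool call to move; the robot and the scene stay as the last step left them, time stands still between calls to the robot, and variables do not carry over. Pictures are saved under pics/ and viewed, and the job is handed in when it is done.

Besides the shell and the picture viewer there is one more tool, called as name([rows], argument=value, ...), one row to a line, values as JSON. send_rows: Moves the arm, as the interface text tells. Its arguments: {"type":"object","properties":{"motion":{"type":"array"},"gripper":{"type":"number"},"grip_force":{"type":"number"}},"required":["motion"]}

```bash
mkdir -p pics
python3 - <<'E'
from cell import sensors, read_camera
import cv2, numpy as np
s=sensors.observe(); print(s)
for n in ["scene","top","wrist"]:
    c=read_camera(n); cv2.imwrite(f"pics/{n}0.png",c["frame"][:,:,::-1]); np.savez(f"{n}0.npz",**c)
    print(n,c["fx"],c["fy"],c["cx"],c["cy"],np.round(c["extrinsics"],4).tolist(),[k for k in c])
E
```

```text
{'time': 0.0, 'qpos': array([ 1.05901843e+00,  3.42704511e-01,  1.52499961e+00,  6.69001440e-06,
        1.27539612e+00, -1.46025252e-01]), 'qvel': array([ 1.16137749e-03,  4.96257313e-05, -9.42525137e-04,  5.27542474e-04,
        2.79650490e-04, -6.63564096e-04]), 'joint_efforts': array([ 5.98592960e-04, -4.31237626e+01, -2.44218528e+01,  7.18666683e-02,
        5.61051350e-02, -1.68598258e-04]), 'tool_pos': array([0.18757851, 0.48995946, 0.25106046]), 'tool_rot': array([-1.57228694e+00,  2.25693415e-04, -3.65754769e-01]), 'contact_force': array([-0.74102715, -1.55211686, -0.21160251]), 'torque': array([-0.03327956, -0.02429173, -0.01728333]), 'opening': 0.09173285607994991}
scene 485.5328761978537 485.5328761978537 322.9217566470228 248.7658047529574 [[0.7125, 0.7017, -0.0072, -0.4698], [-0.4833, 0.4981, 0.72, 0.1745], [0.5088, -0.5095, 0.694, -1.3798], [0.0, 0.0, 0.0, 1.0]] ['frame', 'fx', 'fy', 'cx', 'cy', 'extrinsics']
top 521.7949524868592 521.7949524868592 320.86542899443145 248.8525783780231 [[0.0263, -0.9994, 0.0204, 0.0775], [0.9956, 0.028, 0.0896, -0.5587], [-0.0901, 0.018, 0.9958, -1.0828], [0.0, 0.0, 0.0, 1.0]] ['frame', 'fx', 'fy', 'cx', 'cy', 'extrinsics']
wrist 428.103828873418 428.103828873418 316.81005813804524 232.12416368584118 [[0.3582, 0.9337, -0.0016, -0.5241], [-0.8994, 0.3446, -0.269, 0.0336], [-0.2506, 0.0978, 0.9631, -0.3906], [0.0, 0.0, 0.0, 1.0]] ['frame', 'fx', 'fy', 'cx', 'cy', 'extrinsics']
```

View pics/scene0.png

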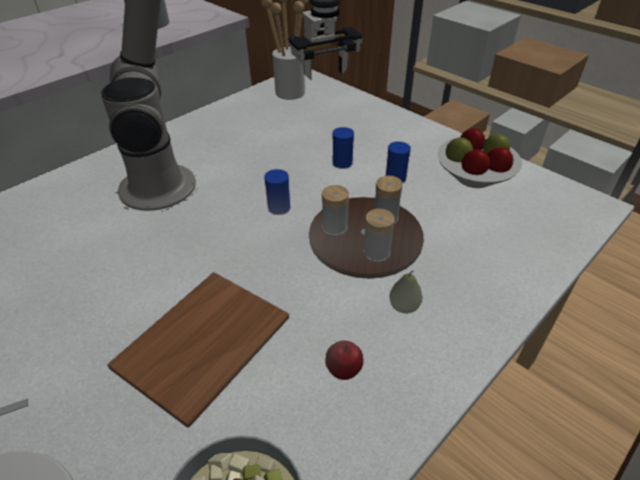

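View pics/top0.png

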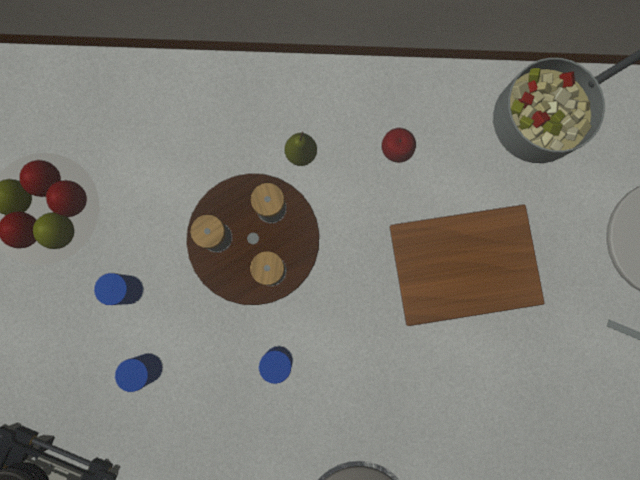

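View pics/wrist0.png

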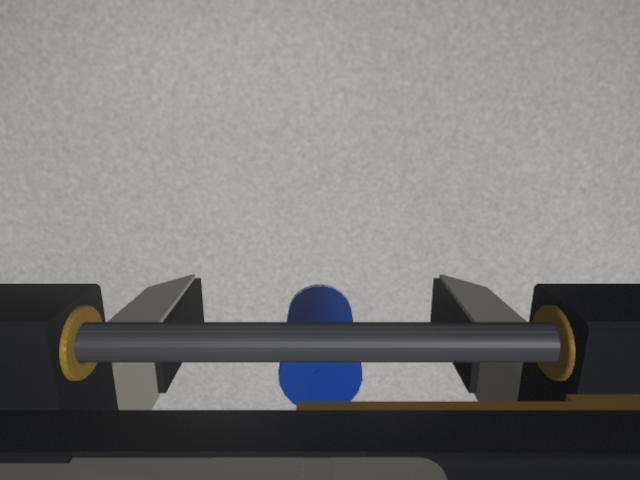

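```bash
cat > h.py <<'E'
import numpy as np, cv2
from scipy.optimize import least_squares
def ld(n): return dict(np.load(n))
def ray(c,u,v):
    E=c["extrinsics"];R=E[:3,:3];t=E[:3,3]
    d=np.array([(u-c["cx"])/c["fx"],-(v-c["cy"])/c["fy"],-1.]);o=-R.T@t
    return o,R.T@d
def onz(c,u,v,z):
    o,d=ray(c,u,v); return o+d*(z-o[2])/d[2]
def tri(L):
    A=np.zeros((3,3));b=np.zeros(3);rs=[ray(*l) for l in L]
    for o,d in rs:
        d=d/np.linalg.norm(d);P=np.eye(3)-np.outer(d,d);A+=P;b+=P@o
    p=np.linalg.solve(A,b)
    return p,[np.linalg.norm(np.cross(p-o,d/np.linalg.norm(d))) for o,d in rs]
def proj(c,p):
    q=c["extrinsics"][:3,:3]@np.array(p)+c["extrinsics"][:3,3]
    return c["cx"]+c["fx"]*q[0]/-q[2], c["cy"]-c["fy"]*q[1]/-q[2]
def crop(f,x0,y0,x1,y1,k,out):
    i=cv2.resize(f[y0:y1,x0:x1,::-1],None,fx=k,fy=k,interpolation=cv2.INTER_CUBIC)
    i=cv2.convertScaleAbs(i,alpha=1.6); 
    for x in range((x0+9)//10*10,x1,10):
        cv2.line(i,((x-x0)*k,0),((x-x0)*k,8 if x%50 else 20),(0,255,255),1)
    for y in range((y0+9)//10*10,y1,10):
        cv2.line(i,(0,(y-y0)*k),(8 if y%50 else 20,(y-y0)*k),(0,255,255),1)
    cv2.imwrite(out,i)
E
python3 - <<'E'
from h import *
t=ld("top0.npz");s=ld("scene0.npz")
crop(t["frame"],180,130,340,310,4,"pics/tc0.png" ) if 0 else crop(t["frame"],180,165,330,310,4,"pics/tc0.png")
crop(s["frame"],300,160,450,320,3,"pics/sc0.png")
T=[(267,199),(208,231),(267,268)]
for n,(u,v) in zip("pqr",T):
    print(n,onz(t,u,v,.141))
    for w in [(335,192),(388,184),(379,218)]:
        p,e=tri([(t,u,v),(s,*w)]); print("   ",w,p.round(4),np.round(e,4))
print("pivot",onz(t,253,238,.036)); print("pear",onz(t,301,150,.05),"apple",onz(t,399,145,.04))
for q in [(390,226),(526,205),(544,304),(408,325)]: print("board",onz(t,*q,.018))
for q in [(111,289),(131,375),(276,366)]: print("blue",onz(t,*q,.1))
E
```

```text
p [0.63841868 0.20018164 0.141     ]
    (335, 192) [0.5962 0.1602 0.2227] [0.0418 0.0418]
    (388, 184) [0.6328 0.202  0.2259] [0.0135 0.0135]
    (379, 218) [0.6376 0.1994 0.1411] [0.001 0.001]
q [0.57370144 0.30950453 0.141     ]
    (335, 192) [0.5342 0.2558 0.1479] [0.0633 0.0633]
    (388, 184) [0.5732 0.309  0.1414] [0.0006 0.0006]
    (379, 218) [0.5731 0.316  0.0368] [0.0188 0.0188]
r [0.50665513 0.1954956  0.141     ]
    (335, 192) [0.5068 0.1956 0.1446] [0.0005 0.0005]
    (388, 184) [0.5526 0.2322 0.1694] [0.0612 0.0612]
    (379, 218) [0.5485 0.2349 0.0644] [0.0501 0.0501]
pivot [0.57411982 0.23585575 0.036     ]
pear [0.76182714 0.14053054 0.05      ] apple [ 0.78228821 -0.06800691  0.04      ]
board [ 0.61036106 -0.05456317  0.018     ]
board [ 0.66483623 -0.34944137  0.018     ]
board [ 0.45228906 -0.38615947  0.018     ]
board [ 0.40058576 -0.09573475  0.018     ]
blue [0.45955776 0.50042737 0.1       ]
blue [0.29615488 0.45213218 0.1       ]
blue [0.31971423 0.1748411  0.1       ]
```

View pics/tc0.png

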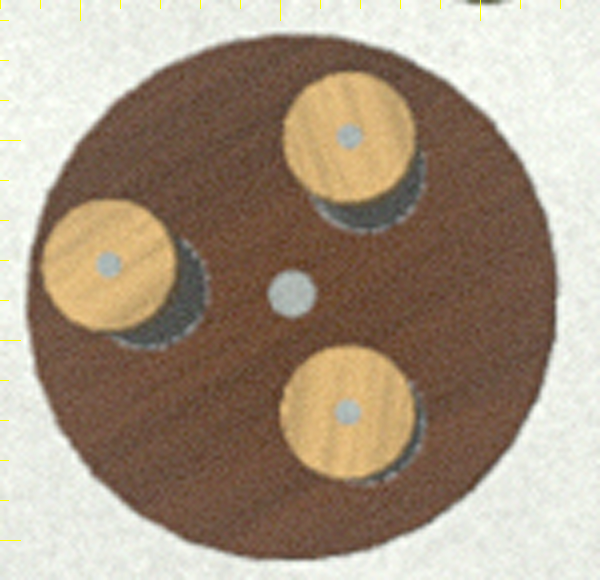

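View pics/sc0.png

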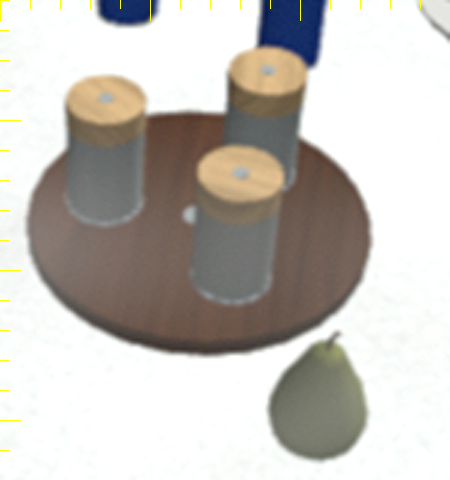

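send_rows([
  [[0.03, 0, -0.002, 7], [0.08, 0, -0.006, 15], [0.13, 0, -0.01, 23], [0.18, 0, -0.014, 31], [0.23, 0, -0.018, 39], [0.28, 0, -0.021, 47], [0.33, 0, -0.025, 55], [0.37, 0, -0.028, 62]],
], gripper=1, grip_force=20)

```text
time: 0.95
tool_pos: [0.5253, 0.3298, 0.2507]
tool_rot: [-1.572, -0.001, -1.455]
contact_force: [0.3, 1.3, 0.6]
opening: 0.0919
```

send_rows([
  [[0.015, 0, 0.026, 4], [0.0265, 0, 0.045, 6.6], [0.0265, 0, 0.045, 6.6], [0.0265, 0, 0.045, 6.6]],
])

```text
time: 1.35
tool_pos: [0.5729, 0.3085, 0.2499]
tool_rot: [-1.573, -0.002, -1.57]
contact_force: [0.5, 0.4, -0.5]
opening: 0.092
```

```bash
cat > snap.py <<'E'
import sys
from cell import sensors, read_camera
from h import *
tag=sys.argv[1]
s=sensors.observe(); print({k:np.round(s[k],4).tolist() for k in ["time","tool_pos","tool_rot","contact_force","torque","joint_efforts","opening"]})
for n in sys.argv[2:]:
    c=read_camera(n); np.savez(f"{n}{tag}.npz",**c); cv2.imwrite(f"pics/{n}{tag}.png",c["frame"][:,:,::-1])
E
python3 snap.py 1 wrist top scene
python3 - <<'E'
from h import *
crop(ld("top1.npz")["frame"],180,165,330,310,4,"pics/tc1.png")
E
```

```text
{'time': 1.35, 'tool_pos': [0.5729, 0.3085, 0.2499], 'tool_rot': [-1.5733, -0.0017, -1.5699], 'contact_force': [0.5498, 0.3856, -0.5076], 'torque': [-0.0907, 0.0732, -0.0595], 'joint_efforts': [-1.303, -55.8237, -26.1979, -0.0307, -0.0427, 0.0272], 'opening': 0.092}
```

View pics/wrist1.png

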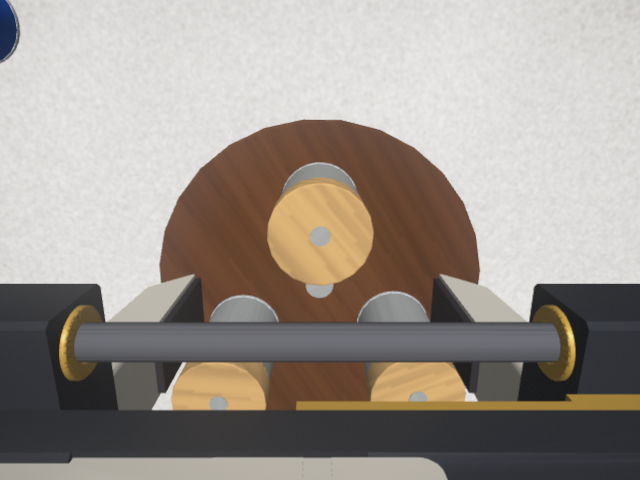

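View pics/top1.png

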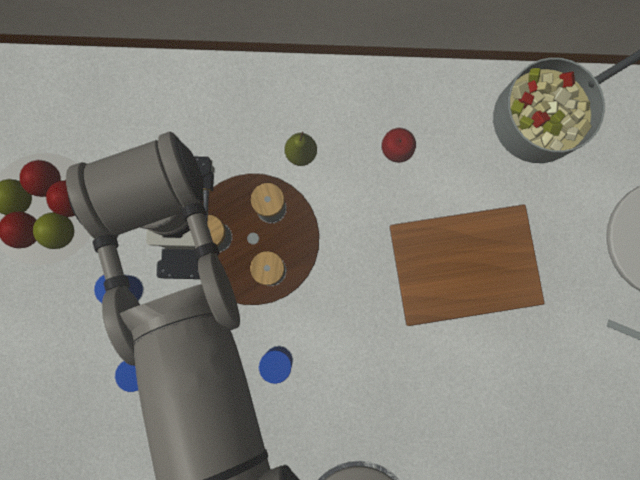

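Run:
```python
from h import *
w=ld("wrist1.npz");t=ld("top0.npz")
print(onz(w,320,237,.141)); print(tri([(w,320,237),(t,207,231)]))
for q in [(218,404),(418,400)]: print(onz(w,*q,.141))
print(onz(w,320,290,.037))
```

```text
[0.57444277 0.30985262 0.141     ]
(array([0.57388445, 0.31075021, 0.14360165]), [np.float64(0.0005570673086482838), np.float64(0.0005570673086480964)])
[0.50717413 0.19455864 0.141     ]
[0.63935752 0.19786348 0.141     ]
[0.57520756 0.23116256 0.037     ]
```

send_rows([
  [[-0.001, 0.03, 0.001, 0], [-0.0015, 0.07, 0.001, 0], [-0.0015, 0.105, 0.001, 0], [-0.0015, 0.125, 0.001, 0], [-0.0015, 0.133, 0.001, 0], [-0.0015, 0.133, 0.001, 0]],
])

```text
time: 2.1
tool_pos: [0.5721, 0.3112, 0.1173]
tool_rot: [-1.574, -0.002, -1.567]
contact_force: [-0.1, -1.0, 1.0]
opening: 0.0919
```

send_rows([
  [[0, 0, 0, 0], [0, 0, 0, 0], [0, 0, 0, 0], [0, 0, 0, 0], [0, 0, 0, 0], [0, 0, 0, 0]],
], gripper=0, grip_force=20)

```text
time: 2.7
tool_pos: [0.5725, 0.3113, 0.1181]
tool_rot: [-1.572, -0.001, -1.567]
contact_force: [0.1, -0.6, 5.1]
opening: 0.0618
```

send_rows([
  [[0, -0.01, 0, 0], [0, -0.035, 0, 0], [0, -0.07, 0, 0], [0, -0.105, 0, 0], [0, -0.13, 0, 0], [0, -0.14, 0, 0], [0, -0.14, 0, 0], [0, -0.14, 0, 0]],
])

```text
time: 3.5
tool_pos: [0.5721, 0.3112, 0.2564]
tool_rot: [-1.575, -0.002, -1.567]
contact_force: [-0.1, 0.2, -2.4]
opening: 0.0615
```

send_rows([
  [[0, 0, 0, 0], [0, 0, 0, 0]],
])

```text
time: 3.7
tool_pos: [0.5715, 0.311, 0.2544]
tool_rot: [-1.578, -0.004, -1.567]
contact_force: [0.1, -0.3, -2.5]
opening: 0.0617
```

```bash
python3 snap.py 2 scene
python3 - <<'E'
from cell import sensors,read_camera
import numpy as np
L=[]
for i in range(6):
    s=sensors.observe();L.append(np.r_[s["contact_force"],s["torque"]]);read_camera("wrist")
print(np.round(L,2))
E
```

```text
{'time': 3.7, 'tool_pos': [0.5715, 0.311, 0.2544], 'tool_rot': [-1.5781, -0.0037, -1.5672], 'contact_force': [0.0725, -0.3111, -2.5381], 'torque': [-0.0327, 0.0213, 0.0228], 'joint_efforts': [0.0186, -58.1692, -26.7049, 0.0847, 0.0298, -0.0006], 'opening': 0.0617}
[[ 0.49  0.42 -1.69 -0.08  0.01  0.06]
 [-0.12  0.24 -2.93 -0.05  0.02  0.01]
 [ 0.15 -0.66 -0.95 -0.16  0.05 -0.  ]
 [-0.15  0.07 -1.7  -0.09  0.03  0.02]
 [ 0.07  0.42 -1.95 -0.09  0.02 -0.05]
 [ 1.02 -0.08 -1.61 -0.11  0.06 -0.03]]
```

View pics/scene2.png

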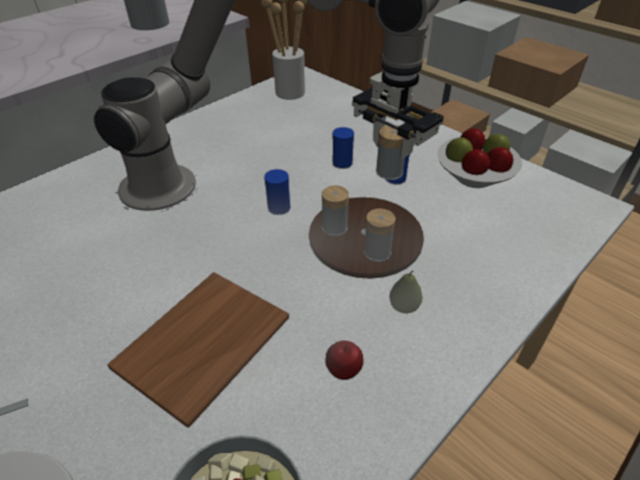

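send_rows([
  [[0.01, -0.002, 0, 0], [0.03, -0.005, -0.001, 0], [0.06, -0.006, -0.002, 0], [0.1, -0.006, -0.004, 0], [0.145, -0.006, -0.006, 0], [0.19, -0.006, -0.008, 0], [0.235, -0.006, -0.01, 0], [0.28, -0.006, -0.011, 0]],
])

```text
time: 4.85
tool_pos: [0.5611, 0.028, 0.2638]
tool_rot: [-1.574, -0.003, -1.568]
contact_force: [0.1, -0.3, -1.6]
opening: 0.0621
```

send_rows([
  [[0.05, 0, -0.002, 0], [0.1, 0, -0.004, 0], [0.15, 0, -0.006, 0], [0.2, 0, -0.009, 0], [0.25, 0, -0.011, 0], [0.29, 0, -0.012, 0], [0.32, 0, -0.013, 0], [0.335, 0, -0.014, 0]],
])

```text
time: 5.65
tool_pos: [0.5462, -0.3109, 0.265]
tool_rot: [-1.574, -0.004, -1.572]
contact_force: [0.6, -0.1, -1.9]
opening: 0.0618
```

send_rows([
  [[0, 0.02, 0.001, 0], [0, 0.055, 0.002, 0], [0, 0.095, 0.002, 0], [0, 0.125, 0.002, 0], [0, 0.145, 0.002, 0], [0, 0.155, 0.002, 0], [0, 0.157, 0.002, 0], [0, 0.157, 0.002, 0]],
])

```text
time: 6.45
tool_pos: [0.5479, -0.3118, 0.109]
tool_rot: [-1.573, -0.005, -1.572]
contact_force: [0.4, -0.5, -1.3]
opening: 0.0617
```

```bash
python3 snap.py 3 scene
python3 - <<'E'
from h import *
crop(ld("scene3.npz")["frame"],100,230,300,430,4,"pics/s3c.png")
E
```

```text
{'time': 6.45, 'tool_pos': [0.5479, -0.3118, 0.109], 'tool_rot': [-1.573, -0.0048, -1.5717], 'contact_force': [0.3971, -0.5216, -1.271], 'torque': [-0.0878, 0.0831, 0.0304], 'joint_efforts': [-0.0313, -56.2682, -21.8356, 0.0118, 0.0431, -0.0036], 'opening': 0.0617}
```

View pics/s3c.png

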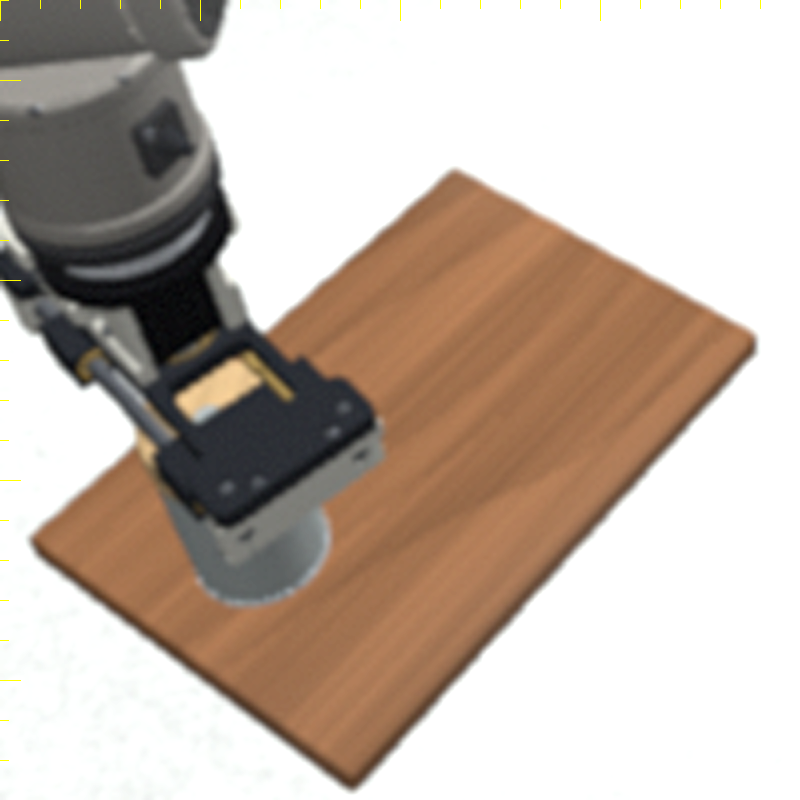

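send_rows([
  [[0, 0.003, 0, 0], [0, 0.005, 0, 0], [0, 0.007, 0, 0], [0, 0.008, 0, 0], [0, 0.008, 0, 0]],
])

```text
time: 7.0
tool_pos: [0.5481, -0.3119, 0.1013]
tool_rot: [-1.573, -0.005, -1.572]
contact_force: [0.0, -0.9, -2.5]
opening: 0.0619
```

send_rows([
  [[0, 0.001, 0, 0], [0, 0.001, 0, 0], [0, 0.001, 0, 0]],
])

```text
time: 7.3
tool_pos: [0.5481, -0.3119, 0.1003]
tool_rot: [-1.573, -0.005, -1.572]
contact_force: [0.0, 0.0, -1.7]
opening: 0.0617
```

send_rows([
  [[0, 0.002, 0, 0], [0, 0.002, 0, 0], [0, 0.002, 0, 0]],
])

```text
time: 7.6
tool_pos: [0.5481, -0.3123, 0.1001]
tool_rot: [-1.572, -0.006, -1.572]
contact_force: [-4.2, 1.9, 10.1]
opening: 0.0615
```

send_rows([
  [[0, -0.0005, 0, 0], [0, -0.0005, 0, 0], [0, -0.0005, 0, 0], [0, -0.0005, 0, 0], [0, -0.0005, 0, 0]],
], gripper=1)

```text
time: 8.1
tool_pos: [0.5481, -0.3122, 0.1004]
tool_rot: [-1.572, -0.006, -1.572]
contact_force: [-0.6, 0.3, 0.2]
opening: 0.0911
```

send_rows([
  [[0, -0.01, 0, 0], [0, -0.04, 0, 0], [0, -0.08, 0, 0], [0, -0.12, 0, 0], [0, -0.15, 0, 0], [-0.03, -0.155, 0.0, 0], [-0.06, -0.155, 0, 0], [-0.1, -0.155, 0, 0]],
])

```text
time: 8.9
tool_pos: [0.5483, -0.2112, 0.2558]
tool_rot: [-1.571, -0.007, -1.573]
contact_force: [1.2, 0.6, 0.6]
opening: 0.0918
```

```bash
python3 snap.py 4 scene top
```

```text
{'time': 8.9, 'tool_pos': [0.5483, -0.2112, 0.2558], 'tool_rot': [-1.5706, -0.007, -1.5735], 'contact_force': [1.2339, 0.6432, 0.6485], 'torque': [-0.0431, 0.0196, -0.008], 'joint_efforts': [-4.9648, -49.09, -26.5702, -0.2055, 0.4075, -0.9415], 'opening': 0.0918}
```

View pics/scene4.png

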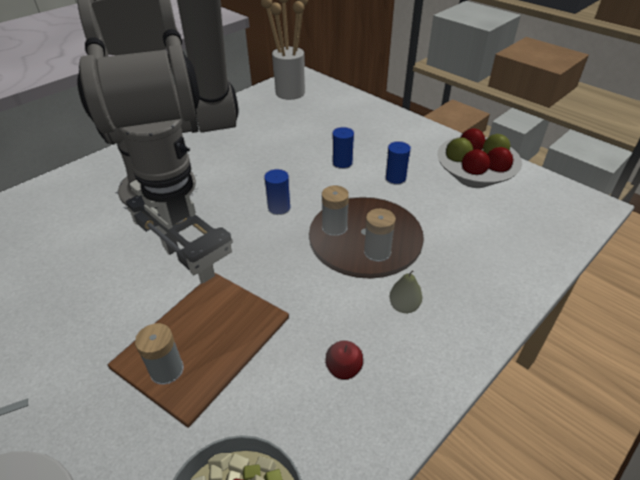

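View pics/top4.png

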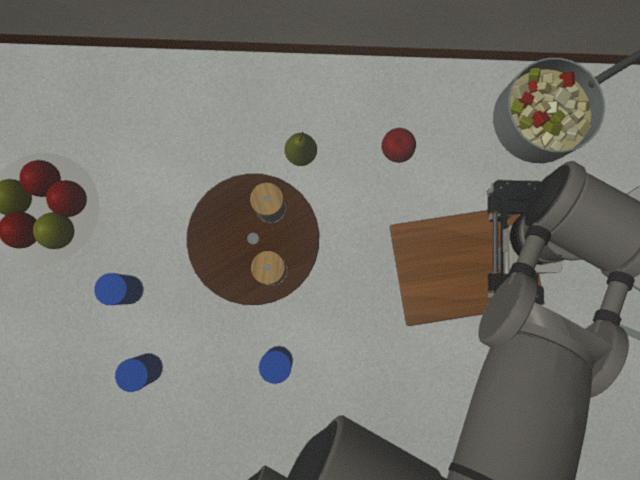

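send_rows([
  [[-0.02, 0, -0.002, 0], [-0.06, 0, -0.006, 0], [-0.105, 0, -0.011, 0], [-0.15, 0, -0.016, 0], [-0.195, 0, -0.02, 0], [-0.24, 0, -0.025, 0], [-0.285, 0, -0.03, 0], [-0.33, 0, -0.034, 0]],
])

```text
time: 9.8
tool_pos: [0.5133, 0.1241, 0.2553]
tool_rot: [-1.57, -0.005, -1.568]
contact_force: [0.7, -0.0, 0.7]
opening: 0.0916
```

send_rows([
  [[-0.04, 0, -0.004, 0], [-0.065, 0, -0.007, 0], [-0.08, 0, -0.009, 0], [-0.08, 0, -0.009, 0], [-0.08, 0, -0.009, 0]],
])

```text
time: 10.3
tool_pos: [0.5044, 0.2032, 0.255]
tool_rot: [-1.57, -0.005, -1.568]
contact_force: [0.6, -1.6, -0.4]
opening: 0.0916
```

```bash
python3 snap.py 5 wrist
```

```text
{'time': 10.3, 'tool_pos': [0.5044, 0.2032, 0.255], 'tool_rot': [-1.5701, -0.0053, -1.5683], 'contact_force': [0.5506, -1.6023, -0.3871], 'torque': [-0.0874, 0.0467, -0.0378], 'joint_efforts': [1.0359, -45.1273, -24.8608, 0.1541, 0.0234, 0.0305], 'opening': 0.0916}
```

View pics/wrist5.png

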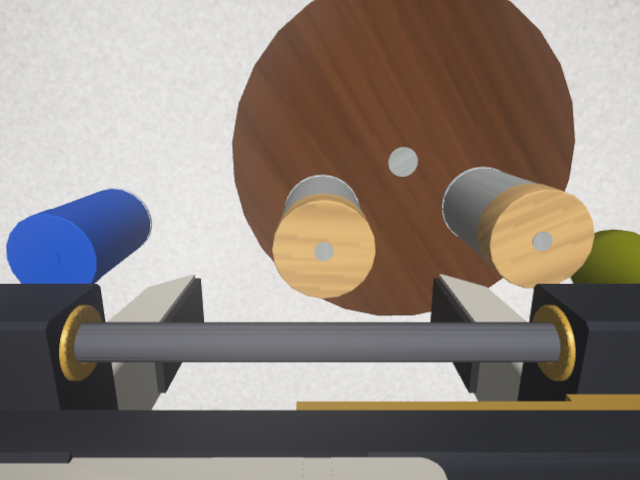

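Run:
```python
from h import *
w=ld("wrist5.npz");t=ld("top4.npz")
print(onz(w,324,251,.142),onz(w,542,240,.142)); print(tri([(w,324,251),(t,267,268)]))
```

```text
[0.50876445 0.19414125 0.142     ] [0.63971032 0.2012953  0.142     ]
(array([0.50759262, 0.19511267, 0.14461762]), [np.float64(0.001123024202355769), np.float64(0.001123024202355759)])
```

send_rows([
  [[0.008, 0.01, 0.0035, 0], [0.008, 0.04, 0.0035, 0], [0.008, 0.08, 0.0035, 0], [0.008, 0.11, 0.0035, 0], [0.008, 0.13, 0.0035, 0], [0.008, 0.137, 0.0035, 0], [0.008, 0.137, 0.0035, 0]],
])

```text
time: 11.05
tool_pos: [0.5079, 0.1928, 0.117]
tool_rot: [-1.572, -0.006, -1.571]
contact_force: [0.3, -0.6, 0.8]
opening: 0.0919
```

send_rows([
  [[0, 0, 0, 0], [0, 0, 0, 0], [0, 0, 0, 0], [0, 0, 0, 0], [0, 0, 0, 0]],
], gripper=0)

```text
time: 11.55
tool_pos: [0.5082, 0.193, 0.1177]
tool_rot: [-1.571, -0.006, -1.57]
contact_force: [0.7, 0.3, 2.8]
opening: 0.0619
```

send_rows([
  [[0, -0.01, 0, 0], [0, -0.035, 0, 0], [0, -0.07, 0, 0], [0, -0.105, 0, 0], [0, -0.13, 0, 0], [0, -0.145, 0, 0], [0, -0.145, 0, 0], [0, -0.145, 0, 0]],
])

```text
time: 12.35
tool_pos: [0.5078, 0.1938, 0.2624]
tool_rot: [-1.572, -0.006, -1.57]
contact_force: [-0.2, -0.5, -2.1]
opening: 0.062
```

```bash
python3 snap.py 6 scene
python3 - <<'E'
from cell import sensors,read_camera
import numpy as np
L=[]
for i in range(6):
    s=sensors.observe();L.append(np.r_[s["contact_force"],s["torque"]]);read_camera("wrist")
print(np.round(L,2)[:,2])
E
```

```text
{'time': 12.35, 'tool_pos': [0.5078, 0.1938, 0.2624], 'tool_rot': [-1.5715, -0.0057, -1.5704], 'contact_force': [-0.2413, -0.537, -2.0746], 'torque': [-0.0997, 0.046, -0.0258], 'joint_efforts': [0.0396, -47.2, -26.3928, 0.0645, 0.0442, 0.0006], 'opening': 0.062}
[-0.78 -2.55 -1.28 -1.05 -1.84 -1.89]
```

View pics/scene6.png

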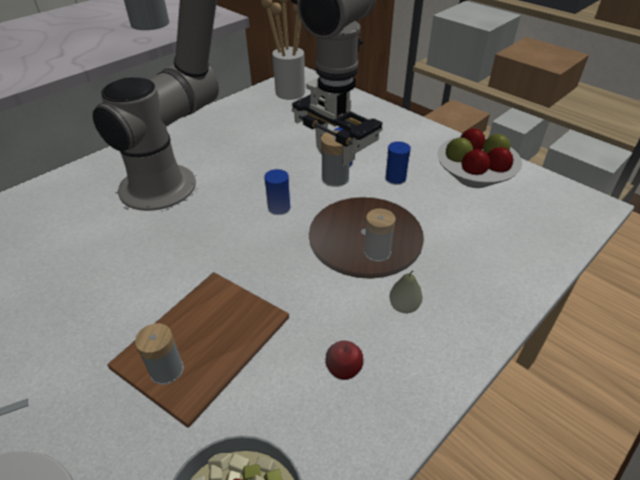

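send_rows([
  [[0.015, 0, 0, 0], [0.045, 0, 0.001, 0], [0.09, 0, 0.002, 0], [0.135, 0, 0.003, 0], [0.18, 0, 0.004, 0], [0.225, 0, 0.005, 0], [0.265, 0, 0.006, 0], [0.29, 0, 0.007, 0]],
])

```text
time: 13.5
tool_pos: [0.5144, -0.0999, 0.2636]
tool_rot: [-1.573, -0.007, -1.573]
contact_force: [-0.1, 0.6, -1.9]
opening: 0.0618
```

send_rows([
  [[0.02, 0.005, 0, 0], [0.029, 0.03, 0, 0], [0.029, 0.07, 0, 0], [0.029, 0.105, 0, 0], [0.029, 0.13, 0, 0], [0.029, 0.145, 0, 0], [0.029, 0.15, 0, 0], [0.029, 0.15, 0, 0]],
])

```text
time: 14.3
tool_pos: [0.5136, -0.1304, 0.1135]
tool_rot: [-1.574, -0.007, -1.573]
contact_force: [-0.3, 0.3, -1.0]
opening: 0.0616
```

send_rows([
  [[0, 0.005, 0, 0], [0, 0.008, 0, 0], [0, 0.011, 0, 0], [0, 0.0125, 0, 0], [0, 0.0125, 0, 0]],
])

```text
time: 14.8
tool_pos: [0.5136, -0.1305, 0.101]
tool_rot: [-1.574, -0.007, -1.573]
contact_force: [-0.1, -0.4, -1.4]
opening: 0.0618
```

send_rows([
  [[0, 0.0015, 0, 0], [0, 0.0015, 0, 0], [0, 0.0015, 0, 0]],
])

```text
time: 15.1
tool_pos: [0.5137, -0.1306, 0.0997]
tool_rot: [-1.573, -0.007, -1.573]
contact_force: [0.2, 0.2, 1.1]
opening: 0.0616
```

send_rows([
  [[0, 0.0005, 0, 0], [0, 0.0005, 0, 0], [0, 0.0005, 0, 0], [0, 0.0005, 0, 0], [0, 0.0005, 0, 0]],
], gripper=1)

```text
time: 15.6
tool_pos: [0.5138, -0.1305, 0.0991]
tool_rot: [-1.573, -0.007, -1.573]
contact_force: [-0.3, 0.4, 0.0]
opening: 0.0911
```

send_rows([
  [[0, -0.01, 0, 0], [0, -0.04, 0, 0], [0, -0.08, 0, 0], [0, -0.12, 0, 0], [0, -0.15, 0, 0], [-0.03, -0.155, 0.01, 0], [-0.07, -0.155, 0.025, 0], [-0.11, -0.155, 0.04, 0]],
])

```text
time: 16.4
tool_pos: [0.5548, -0.0187, 0.2548]
tool_rot: [-1.571, -0.007, -1.575]
contact_force: [0.3, -0.1, 1.1]
opening: 0.0919
```

send_rows([
  [[-0.045, 0, 0.017, 0], [-0.09, 0, 0.034, 0], [-0.135, 0, 0.051, 0], [-0.175, 0, 0.066, 0], [-0.205, 0, 0.078, 0], [-0.221, 0, 0.085, 0], [-0.221, 0, 0.085, 0]],
])

```text
time: 17.1
tool_pos: [0.6407, 0.2043, 0.2532]
tool_rot: [-1.571, -0.007, -1.572]
contact_force: [-1.3, -0.7, -0.2]
opening: 0.0922
```

```bash
python3 snap.py 7 wrist scene top
```

```text
{'time': 17.1, 'tool_pos': [0.6407, 0.2043, 0.2532], 'tool_rot': [-1.5713, -0.0066, -1.5717], 'contact_force': [-1.2563, -0.6845, -0.2374], 'torque': [-0.092, 0.1328, 0.0609], 'joint_efforts': [1.1308, -58.194, -26.8718, 0.2195, 0.0697, 0.242], 'opening': 0.0922}
```

View pics/wrist7.png

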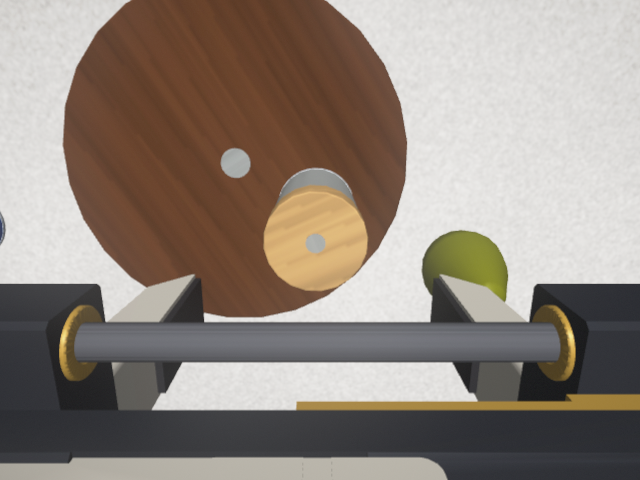

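View pics/scene7.png

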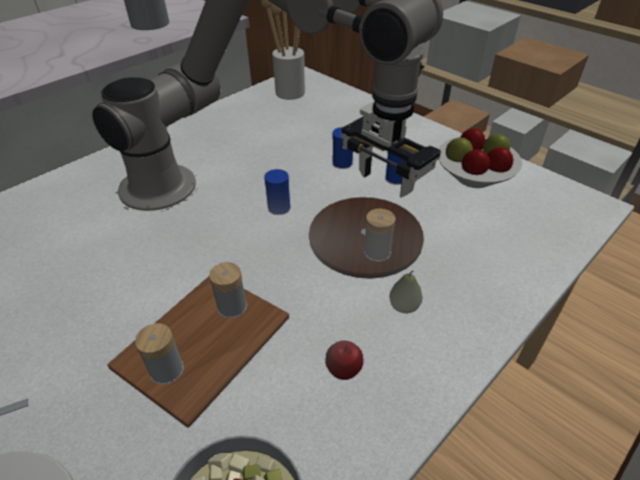

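View pics/top7.png

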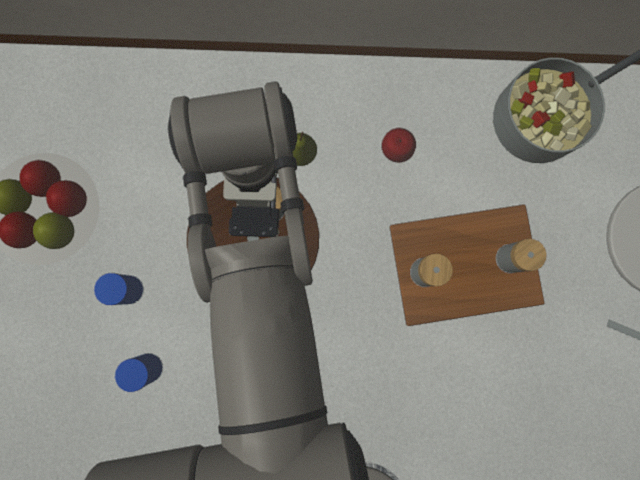

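Run:
```python
from h import *
w=ld("wrist7.npz");t=ld("top4.npz");T=ld("top7.npz")
print(onz(w,316,243,.142),onz(T,301,150,.05)); print(tri([(w,316,243),(t,267,198.5)]))
print(onz(T,436,270,.123),onz(T,530,255,.123))
```

```text
[0.64011101 0.20080085 0.142     ] [0.76182714 0.14053054 0.05      ]
(array([0.63986498, 0.20021775, 0.13974924]), [np.float64(0.0002686718787176808), np.float64(0.0002686718787178257)])
[ 0.51263721 -0.12911972  0.123     ] [ 0.54685775 -0.31261465  0.123     ]
```

send_rows([
  [[0.004, 0.01, -0.001, 0], [0.004, 0.04, -0.001, 0], [0.004, 0.08, -0.001, 0], [0.004, 0.11, -0.001, 0], [0.004, 0.13, -0.001, 0], [0.004, 0.135, -0.001, 0], [0.004, 0.135, -0.001, 0]],
])

```text
time: 17.95
tool_pos: [0.6389, 0.1949, 0.1181]
tool_rot: [-1.573, -0.008, -1.576]
contact_force: [0.3, 0.5, -0.2]
opening: 0.0915
```

send_rows([
  [[0, 0, 0, 0], [0, 0, 0, 0], [0, 0, 0, 0], [0, 0, 0, 0], [0, 0, 0, 0], [0, 0, 0, 0]],
], gripper=0, grip_force=30)

```text
time: 18.55
tool_pos: [0.6392, 0.195, 0.1187]
tool_rot: [-1.572, -0.008, -1.576]
contact_force: [-0.2, -0.4, 2.9]
opening: 0.0619
```

send_rows([
  [[0, -0.01, 0, 0], [0, -0.035, 0, 0], [0, -0.07, 0, 0], [0, -0.105, 0, 0], [0, -0.14, 0, 0], [0, -0.155, 0, 0], [0, -0.16, 0, 0], [0, -0.16, 0, 0]],
])

```text
time: 19.35
tool_pos: [0.6392, 0.1962, 0.2786]
tool_rot: [-1.572, -0.008, -1.576]
contact_force: [0.2, -0.1, -4.3]
opening: 0.0616
```

```bash
python3 - <<'E'
from cell import sensors,read_camera
import numpy as np
L=[]
for i in range(12):
    s=sensors.observe();L.append(s["contact_force"][2]);read_camera("wrist")
print(np.round(L,2))
E
python3 snap.py 8 scene top wrist
```

```text
[-4.34 -4.83 -4.33 -3.84 -3.46 -3.24 -3.32 -3.77 -3.63 -3.71 -3.6  -3.85]
{'time': 19.95, 'tool_pos': [0.6394, 0.1962, 0.2786], 'tool_rot': [-1.5719, -0.0079, -1.5763], 'contact_force': [0.1537, -0.7643, -3.4892], 'torque': [-0.1025, 0.063, -0.0217], 'joint_efforts': [-0.0048, -60.4839, -27.7121, 0.0652, 0.0308, -0.0004], 'opening': 0.0616}
```

View pics/scene8.png

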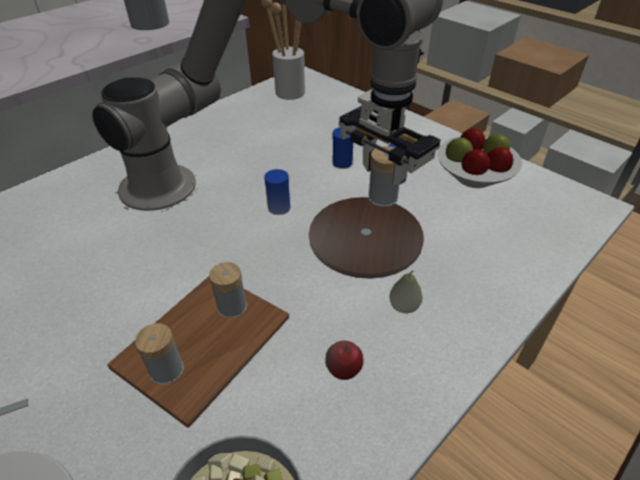

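Run:
```python
from cell import sensors,hand_in
s=sensors.observe(); print(s["tool_pos"],s["qvel"].round(4),s["opening"])
print(hand_in())
```

```text
[0.63938785 0.19619646 0.27876036] [ 0.0007 -0.0005 -0.0002 -0.0004  0.0001  0.0026] 0.06168584615297684
the job is handed in; nothing more can be done
None
```

I lifted all three tins, stood the two lighter ones upright on the chopping board, and handed the job in with the heaviest one held in the gripper.

| Tin (place on the turntable) | Force when lifted | Where it is now |
|---|---|---|
| Robot's left (about x 0.57, y 0.31 m) | about 1.9 N | upright on the board, at about (0.55, -0.31) m |
| Nearest the robot (about x 0.51, y 0.20 m) | about 1.6 N | upright on the board, at about (0.51, -0.13) m |
| Farthest from the robot (about x 0.64, y 0.20 m) | about 3.8 N | held in the gripper |

Single force readings scattered by roughly 0.5 to 1 N. The held tin still came out about 2 N heavier than either of the others on average.

- **Held tin:** its underside is about 196 mm above the worktop, worked out from the gripper height. The gripper was closed on 61.7 mm with a 30 N grip set, and all joint speeds were near zero.
- **Board:** the last scene picture shows both light tins standing upright on it and let go.
- **Fruit:** the apple and pear look unmoved in the scene pictures. I re-measured only the pear, before the last lift, and it was unchanged.
- **Time:** the job took about 20 s.

No check failed. The tin-lid heights I measured from two views came to 140–145 mm, against 141 mm from the text.

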